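Close the can rack's gate and lock its pivot with the second nut

TASK

First swing the can rack's gate arm down across the ramp until it rests against its stop pin. Then run the upper, bar-shaped nut down the leaning stud and tighten it firmly against the hexagon nut below, so that the two are locked, and let go. Leave the two food tins beside the rack where they stand.

Things in the scene. Friction and masses are not known exactly. Their poses are not given: they have to be found in the camera images.
- rack: Fixed white can rack: a ramp rising at 25 degrees away from the robot. Origin on the counter, straight below point stud_foot; z up, x level towards the ramp's high side, y level across it. Uphill u = cos25 x + sin25 z, outward normal n = -sin25 x + cos25 z. The face reaches from 130 mm below to 170 mm above stud_foot along u, y from +55 to -235 mm; rims 12 mm high at sides and top.
- stud_foot (a point): Where the stud's axis leaves the ramp's face, 85 mm above the rack's origin (same axes as the rack). The fixed 14 mm threaded stud stands along n, leaning 25 degrees to the robot; its tip is 98 mm from the face. On it, measured out from the face: gate arm 3 to 27 mm; first nut, a dark hexagon 50 mm over the flats, 27 to 41 mm, fixed; then the second nut.
- stop_pin (a point): Foot of the stop pin on the ramp's face (same axes as the rack): an upright steel pin along n, 16 mm diameter, 34 mm high, 185 mm from the stud towards the rack's -y. It touches the downhill side of the closed gate arm.
- gate (a joint): Angle of the gate arm about the stud, rad: 0 = lying straight across the ramp (along the rack's -y), on the stop pin (a hard stop); positive = swung uphill, at most 1.2. Starts 0.45 to 0.85. It turns stiffly (0.25 N m, about 1.7 N at gate_push) and stays where it is left.
- gate_push (a point): Point on the gate arm near its free end: 150 mm from the stud's axis, mid thickness and mid height, 15 mm out from the face. The arm is an aluminium flat bar on edge, 12 mm thick, 24 mm high, ending 205 mm from the stud's axis, 3 mm clear of the face. y points along the arm to the stud, z along n, x to its uphill side (the side to push on).
- jam_nut (a joint): Turn of the second (upper) nut about the stud as it runs down, rad, growing clockwise seen from the stud's tip. Starts 0 to 1.0 and ends at 4.2, where the nut meets the first nut. 12 mm of travel down the stud per full turn. Running down takes 0.15 N m. It stays where it is left.
- jam_tight (a joint): The further clockwise turn of the same nut, bar included, once it sits on the first nut: the tightening, rad. Starts at 0 and stays there until jam_nut has reached 4.2; then it takes 0.4 N m, about 9 N at a bar end, up to a hard stop at 0.4. Tight and locked above 0.2. The bar's whole angle is jam_nut + jam_tight. It stays where it is left.
- nut_bar (a point): Centre of the second nut's grip bar, on the stud's axis: 75 mm from the face at jam_nut = 0, 67 mm when it meets the first nut. Dark steel bar 90 mm long, 24 mm thick, 28 mm high, over a round boss 24 mm in diameter reaching 26 mm below this centre. x along the bar (uphill u when both joints read 0), y across it, z along n. It turns with both joints. The stud's tip is 23 to 31 mm out from it.
- tin_a: food tin standing upright just left of the rack, 74 mm diameter, 110 mm tall. Loose; not part of the work. Origin at the centre of its underside.
- tin_b: food tin standing upright just right of the rack, 74 mm diameter, 110 mm tall. Loose; not part of the work. Origin at the centre of its underside.

How it is judged:
On the way, in this order (a step that is already met when the one before it is completed fails the run):
1. the gate arm rests against its stop pin (within 0.05 rad) (value of joint gate below 0.05 rad), for 0.2 s.
2. the second nut is down on the first (jam_nut above 4.12 rad) and tight (jam_tight above 0.2 rad), the gate arm still against its pin (value of joint gate below 0.05 rad and value of joint jam_nut above 4.12 rad and value of joint jam_tight above 0.2 rad), for 0.2 s.
At the end, for the whole second after the job is handed in: The gate arm is at rest within 0.05 rad of its stop pin, and the second nut is at rest and tight on the first: jam_nut above 4.12 rad and jam_tight above 0.2 rad (all of step 2 and velocity of joint each of jam_tight, gate below 0.05 rad/s and velocity of joint gate above -0.05 rad/s); the robot touches nothing.
It fails at once if one of the two tins beside the rack is moved by more than 30 mm (distance of any of tin_a, tin_b from where it was at the start of the episode above 0.03 m).
It also fails if it takes over 70 s, if anything falls off the work surface, if the arm or the gripper's body presses on something with over 40 N, if the wrist force passes 120 N, or if a joint passes its speed limit or range.

ROBOT

A 6-joint arm with a two-finger parallel gripper is mounted at the origin on the work surface. World frame = base frame: x ahead of the robot, y to its left, z up, the work surface at z = 0. Lengths are in m, angles in rad, forces in N, time in s.
With the tool pointing down it reaches from about 0.25 to 0.725 m from the base axis. Payload 4 kg.
Tool frame: the origin (TCP) lies between the finger pads; the fingertips stand 8 mm ahead of it and the grasp point (between the pads) lies 11 mm behind it; z points along the fingers, y is the line along which they close (so a half turn about z gives the same grasp; the last joint's range is limited). The gripper opens to 85 mm and grips with 20 to 120 N. Pads are 22 mm wide; open, the fingers measure 114 mm over their backs; the gripper's body (76 mm by 85 mm) begins 54 mm behind the grasp point. The pads swing forward as they close: fully open they stand 13 mm farther back than shut.
Start: joints at [1.247, 0.241, 0.005, 1.335, 0, 1.571], TCP at [0.159, 0.474, 0.201] pointing down, gripper open.
Joint ranges: [-2.72, 2.72], [-1.05, 1.87], [-1.09, 1.28], [-1.99, 2.15], [-1.42, 1.44], [-3.14, 3.14]. Speed limits (rad/s): [2.79, 2.79, 3.14, 3.14, 3.14, 3.14].

INTERFACE

Orientations are given as a unit quaternion [x, y, z, w].
In Python, from workcell import status, viewer, bot gives the robot as it stands.
- The arm moves only by the tool servo_tool, never from a script. Its argument "commands" is a list of rows, each a list of 5 numbers: the finger opening in mm, from 0 to 85.4, then the shift along the tool's x, y, z in mm, then the turn about the tool's z in rad. A call has 1 to 20 rows; each row shifts and turns the commanded pose from where the row before left it, along the tool's axes as they then stand; what a row does not reach is not made up. A row lasts 1/8 s, in which the tool goes at most 62.5 mm and 10.7 degrees, less where a joint would pass 70% of its speed; a pose out of reach is approached as far as the arm can. A call is refused whole if a number of a shift passes 62.5 or a number of a turn 0.188, either way. A call with a gripper value outside its range is refused whole. The fingers move at their own pace and stop on an object; the grip force is fixed at half the most. Time passes only in rows, so rows that do not move let the fingers close. It gives the time, the measured TCP pose, the force, the opening and the grip force at its end, in the units of the state.
- status.get_obs(): the state, without advancing time (a new reading comes with each control period).
- viewer.camera(name): name is "scene" or "top"; returns (picture, depth): 480x640x3 uint8, red, green, blue; 480x640 float32, m along the optical axis (not along the pixel's ray), 0 where there is no reading.
- viewer.get_calibration(name): a dict with "camera_matrix" (3x3 intrinsics, pixels), "R" (3x3) and "t" (3): a world point X has camera coordinates R X + t. Camera axes: x right, y down, z forward; pixel columns grow to the right and rows downward; lengths in m; the calibration is good to about 2 mm. A picture is of the moment at which its call begins. get_calibration takes no time and is no camera call.
- bot.job_done(): hands the job in; it is judged then, once.
Trained networks look in the newest picture that a camera, given by its name, has taken for a name from the list of things; names that differ only in an ending like _2 or _b are one class to them, and where a whole thing is asked for, a point or a joint stands for the part that bears it (a point fixed in the world has none). Each returns a list of dicts, best first, with "p" (0 to 1); they miss things now and then, are a little off and sometimes report something else, mostly with a low value. They report only what shows in the picture. A call takes as long as a camera call.
- viewer.masks_of(camera, label): "mask" (480x640 bool, what is visible of it) and "pixel" ([row, column] in pixels, amid what is visible of it).
- viewer.spot_point(camera, label): "pixel" ([row, column] in pixels: a listed point, or the origin of a listed thing).
The state is a dict: "clock": time; "joint_pos": joint angles; "joint_vel": joint speeds; "tau": joint torques, N m; "eef_pos": TCP position; "tool_rot": TCP orientation; "ft_force": force on the tool from outside, world axes, zero at the start; "ft_torque": the same for the moment, N m; "grip_width": finger opening in m; "grasp_force": force on a finger pad.
Only numpy, scipy, OpenCV 4.12 (cv2) and the standard library are available. Lean on these libraries where they do the work, as an engineer would, in place of code of your own. Each camera call takes 0.05 s, during which the arm holds its last target. There are 200 camera calls.

## Working session

There is one attempt and no reset: what is moved stays moved. The work goes in short steps, Python scripts to look and compute and a tool call to move; the robot and the scene stay as the last step left them, time stands still between calls to the robot, and variables do not carry over. Pictures are saved under pics/ and viewed, at most 10 in all, crops included, and the job is handed in when it is done.

Besides the shell and the picture viewer there is one more tool, called after "Call:" as a command line: name --pt "numbers of a row" for each row, then --argument value for the rest. servo_tool: Moves the arm, as the interface text tells. Its arguments: {"type":"object","properties":{"commands":{"type":"array"}},"required":["commands"]}

```bash
mkdir -p pics
cat > h.py <<'E'
import numpy as np,cv2
from scipy.spatial.transform import Rotation as Rn
from workcell import status,viewer,bot
def ray(c,px):
    k=viewer.get_calibration(c);R=np.array(k["R"]);t=np.array(k["t"])
    d=R.T@np.linalg.inv(np.array(k["camera_matrix"]))@np.array([px[1],px[0],1.])
    return -R.T@t,d
def pt(c,px,depth):
    o,d=ray(c,px);return o+d*depth
def proj(c,X):
    k=viewer.get_calibration(c);v=np.array(k["camera_matrix"])@(np.array(k["R"])@np.array(X)+np.array(k["t"]));return v[:2]/v[2]
def tri(pa,pb):
    (o1,d1),(o2,d2)=ray("scene",pa),ray("top",pb)
    A=np.array([d1,-d2]).T;s=np.linalg.lstsq(A,o2-o1,rcond=None)[0]
    a=o1+s[0]*d1;b=o2+s[1]*d2;return (a+b)/2,np.linalg.norm(a-b)
E
python3 - <<'E'
from h import *
ims=[];P={}
for c in("scene","top"):
    im,d=viewer.camera(c);ims.append(im);np.save(c+"_d.npy",d)
    cv2.imwrite(f"pics/{c}0.png",im[:,:,::-1])
    for n in("stud_foot","stop_pin","gate_push","nut_bar","rack","tin_a"):
        P[c,n]=viewer.spot_point(c,n)
        print(c,n,[(np.round(r["pixel"]).tolist(),round(r["p"],2)) for r in P[c,n][:3]])
for n in("stud_foot","stop_pin","gate_push","nut_bar","rack"):
    if P["scene",n] and P["top",n]: print(n,tri(P["scene",n][0]["pixel"],P["top",n][0]["pixel"]))
for c in("scene","top"):
    k=viewer.get_calibration(c);R=np.array(k["R"]);print(c,-R.T@np.array(k["t"]),R[2])
print(status.get_obs())
E
```

```text
scene stud_foot [([230.0, 350.0], 0.95)]
scene stop_pin [([209.0, 256.0], 0.69)]
scene gate_push [([243.0, 285.0], 0.63)]
scene nut_bar [([195.0, 350.0], 0.74)]
scene rack [([249.0, 346.0], 0.77)]
scene tin_a [([277.0, 423.0], 0.7)]
top stud_foot [([271.0, 285.0], 0.73)]
top stop_pin [([263.0, 374.0], 0.87)]
top gate_push [([213.0, 330.0], 0.73)]
top nut_bar [([281.0, 286.0], 0.78)]
top rack [([277.0, 288.0], 0.76)]
top tin_a [([252.0, 434.0], 0.7), ([267.0, 212.0], 0.59)]
stud_foot (array([0.5310741 , 0.0651225 , 0.07055946]), np.float64(0.00373310370098329))
stop_pin (array([ 0.52740056, -0.11995229,  0.08809475]), np.float64(0.0014834952545641255))
gate_push (array([ 0.62586027, -0.03856007,  0.15136377]), np.float64(0.00044015003711045825))
nut_bar (array([0.50052065, 0.05862879, 0.14421678]), np.float64(0.0023750540297455026))
rack (array([ 0.53104169,  0.06295903, -0.00913341]), np.float64(0.004546910551523133))
scene [1.02377311 0.07939482 0.89079266] [-0.5021158  -0.09070293 -0.86003064]
top [0.33971853 0.01363267 1.33442055] [ 0.20365451 -0.01699481 -0.9788953 ]
{'clock': 0.7, 'joint_pos': array([ 1.24699323e+00,  2.40540134e-01,  5.01190145e-03,  1.33521924e+00,
       -8.30146338e-06,  1.57080827e+00]), 'joint_vel': array([ 0.00047575, -0.00034642,  0.0006876 ,  0.00188466,  0.00271613,
       -0.00043652]), 'tau': array([ 4.31143435e-04, -3.72076964e+01,  2.52642721e+01,  8.88213635e-04,
       -5.86989222e-05, -1.20415917e-07]), 'eef_pos': array([0.15908963, 0.47401479, 0.20124095]), 'tool_rot': array([1.61201074e-01, 9.86921584e-01, 2.34403333e-05, 8.03412033e-06]), 'ft_force': array([-0.22549785,  0.20050017, -0.71776441]), 'ft_torque': array([ 0.018044  , -0.02535231, -0.0436698 ]), 'grasp_force': 0.0, 'grip_width': 0.08527583939382125}
```

View pics/scene0.png

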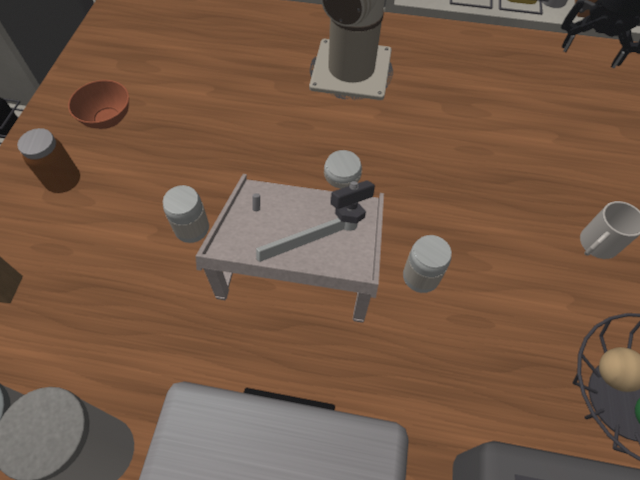

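View pics/top0.png

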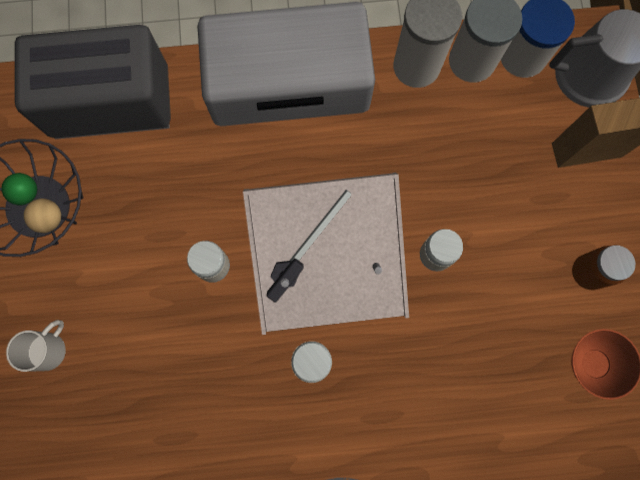

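The two pictures show the rack in front of the robot. In the top view the bar-shaped nut is at about (285,282), the gate runs from (290,262) to (348,193), and the pin is at (377,268). There is also a third tin on the robot side, at (312,362). Next I'll fit the rack pose and both joint angles.

```bash
cat > fit.py <<'E'
from h import *
from scipy.optimize import least_squares
a=np.radians(25);U=np.array([np.cos(a),0,np.sin(a)]);N=np.array([-np.sin(a),0,np.cos(a)]);Y=np.array([0,1.,0]);F=np.array([0,0,.085])
def W(p,X):
    c,s=np.cos(p[2]),np.sin(p[2]);return np.array([[c,-s,0],[s,c,0],[0,0,1]])@X+np.array([p[0],p[1],0])
def inv(p,X):
    c,s=np.cos(p[2]),np.sin(p[2]);return (X-np.array([p[0],p[1],0]))@np.array([[c,-s,0],[s,c,0],[0,0,1]])
def pts(c,n):
    r=viewer.masks_of(c,n)
    if not r: return None
    m=cv2.erode(r[0]["mask"].astype(np.uint8),np.ones((2,2)))
    d=D[c];vs=np.argwhere((m>0)&(d>0))
    return np.array([pt(c,v,d[tuple(v)]) for v in vs])
def polar(q):  # q: rack-frame pts -> u,y,n about stud_foot
    q=q-F;return np.c_[q@U,q@Y,q@N]
E
cat > m.py <<'E'
import fit;from fit import *
fit.D={}
for c in("scene","top"): fit.D[c]=viewer.camera(c)[1]
names=("stud_foot","stop_pin","gate_push","nut_bar","rack")
P={(c,n):viewer.spot_point(c,n) for c in("scene","top") for n in names}
def model(p):
    g,q=p[3],p[4]
    return dict(stud_foot=W(p,F),stop_pin=W(p,F-.185*Y),rack=W(p,F*0),nut_bar=W(p,F+N*(.075-.012*q/2/np.pi)),
      gate_push=W(p,F+.015*N+.15*(-np.cos(g)*Y+np.sin(g)*U)))
def res(p):
    M=model(p);return np.concatenate([proj(c,M[n])-np.array(r[0]["pixel"])[::-1] for (c,n),r in P.items() if r])
s=least_squares(res,[.53,.065,0,.6,.6],loss="soft_l1",bounds=([.3,-.3,-.6,-.05,0],[.8,.4,.6,1.2,4.2]));p=s.x
print("pose",p,"res",np.round(res(p),1))
for c in("scene","top"):
    for n in("gate","nut_bar","rack"):
        X=pts(c,n)
        if X is None: print(c,n,None);continue
        q=polar(inv(p,X))
        if n=="rack":
            k=(q[:,0]>-.12)&(q[:,0]<.16)&(abs(q[:,1]+.09)<.13)&(abs(q[:,2])<.01);print(c,"face n",np.median(q[k,2]))
            e=q[abs(q[:,2])<.016];print(" y ext",np.percentile(e[:,1],[.5,99.5])," u ext",np.percentile(e[:,0],[.5,99.5]));continue
        if n=="gate": k=(q[:,2]>.018)&(q[:,2]<.032)&(np.hypot(q[:,0],q[:,1])<.22)&(np.hypot(q[:,0],q[:,1])>.03)
        else: k=(q[:,2]>.07)&(q[:,2]<.1)
        z=q[k]
        if len(z)<8: print(c,n,len(z));continue
        l=cv2.fitLine(z[:,:2].astype(np.float32),cv2.DIST_HUBER,0,.01,.01).ravel()
        print(c,n,"mean u,y,n",z.mean(0),"dir",l[:2],"u-y angle cw from u",np.arctan2(-l[1],l[0]),"line off",l[2]*l[1]-l[3]*l[0],"n90",np.percentile(z[:,2],95))
for t in viewer.masks_of("top","tin_a")[:4]:
    d=fit.D["top"];v=np.argwhere(t["mask"]&(d>0));X=np.array([pt("top",w,d[tuple(w)]) for w in v]);X=X[X[:,2]>X[:,2].max()-.02]
    print("tin",t["p"],X.mean(0))
E
python3 m.py
```

```text
pose [ 5.36894643e-01  6.17303214e-02 -6.02970082e-02  8.58543379e-01
  1.73798091e-19] res [  1.8 -21.6  -2.9  -1.9  -3.4   3.3   4.    0.7  -0.3   2.1  -0.4  -6.2
  -2.4  -0.3  -0.4   0.5   0.7   1.1  74.    8.9]
scene gate mean u,y,n [ 0.08965942 -0.07476135  0.02359743] dir [ 0.7595466 -0.6504529] u-y angle cw from u 0.7081806 line off -0.0020739697 n90 0.027338975333992575
scene nut_bar mean u,y,n [ 0.00619973 -0.00107188  0.08220238] dir [ 0.76400214 -0.64521366] u-y angle cw from u 0.70130295 line off -0.0057650246 n90 0.08944309492837954Traceback (most recent call last):
  File "m.py", line 16, in <module>
    X=pts(c,n)
  File "fit.py", line 13, in pts
    return np.array([pt(c,v,d[tuple(v)]) for v in vs])
                     ~~^^^^^^^^^^^^^^^^^
  File "h.py", line 9, in pt
    o,d=ray(c,px);return o+d*depth
        ~~~^^^^^^
  File "h.py", line 5, in ray
    k=viewer.get_calibration(c);R=np.array(k["R"]);t=np.array(k["t"])
ValueError: time passes only in moves, steps and waits
```

```bash
python3 - <<'E'
s=open('h.py').read()
s=s.replace("def ray","import functools\n@functools.cache\ndef cal(c): return viewer.get_calibration(c)\ndef ray",1).replace("k=viewer.get_calibration(c)","k=cal(c)")
open('h.py','w').write(s)
s=open('m.py').read().replace('loss="soft_l1"','loss="cauchy"').replace("[.53,.065,0,.6,.6]","[.53,.065,-.03,.8,.6]").replace('"nut_bar","rack"):','"nut_bar","rack"):',1)
open('m.py','w').write(s)
E
python3 m.py
```

```text
pose [ 5.33867837e-01  6.07697715e-02 -1.74223679e-03  8.24627178e-01
  2.00041602e+00] res [-0.5 -0.5 -3.3 -0.4 -4.4  0.   3.1 -0.1 -2.7  0.   0.6 -4.7 -0.6 -3.5
 -0.4  3.6 -0.4 -2.  -0.5  3.4]
scene gate mean u,y,n [ 0.0919797  -0.08098303  0.02376678] dir [ 0.72012365 -0.69384575] u-y angle cw from u 0.76681584 line off -0.0059189126 n90 0.027342366617123096
scene nut_bar mean u,y,n [0.00982589 0.00089303 0.08144197] dir [ 0.695535  -0.7184922] u-y angle cw from u 0.80163205 line off -0.010189707 n90 0.08800000951240687
scene face n -0.0006321804138342287
 y ext [-0.23550624  0.06371783]  u ext [-0.11954892  0.17264448]
top gate mean u,y,n [ 0.08846123 -0.08160438  0.02593037] dir [ 0.72687876 -0.68676585] u-y angle cw from u 0.75703025 line off -0.0014356561 n90 0.030134049671727864
top nut_bar mean u,y,n [ 3.16705414e-03 -2.32132116e-05  8.67837041e-02] dir [ 0.71778226 -0.69626766] u-y angle cw from u 0.77018446 line off -0.0021884553 n90 0.09117120350836581
top face n -0.00044118066513301084
 y ext [-0.23915319  0.06147612]  u ext [-0.12677797  0.17034239]
tin 0.94 [0.56806529 0.2198517  0.1088693 ]
tin 0.68 [ 0.5430405  -0.26177664  0.10872144]
```

Call:
servo_tool --pt "0 0 0 -25 -0.161" --pt "0 0 0 -25 -0.161" --pt "0 -37.5 -38 0 0" --pt "0 -37.5 -38 0 0" --pt "0 -37.5 -38 0 0" --pt "0 -37.5 -38 0 0" --pt "0 -37.5 -38 0 0" --pt "0 -37.5 -38 0 0" --pt "0 -37.5 -38 0 0" --pt "0 -37.5 -38 0 0" --pt "0 -37.5 -38 0 0" --pt "0 -37.5 -38 0 0" --pt "0 -37.5 -38 0 0" --pt "0 -37.5 -38 0 0" --pt "0 -37.5 -38 0 0" --pt "0 0 0 0 0"

```text
clock: 4.4
eef_pos: [0.6472, -0.0241, 0.2483]
tool_rot: [0.003, 1.0, -0.0, -0.001]
ft_force: [-0.4, 0.4, 0.5]
grip_width: 0.0001
grasp_force: 0.0
```

```bash
cat > plan.py <<'E'
from fit import *
p=[.534,.061,-.02]
def tcp(u,y,n): return W(p,F+u*U+y*Y+n*N)+[0,0,.008]
E
cat > gate.py <<'E'
from plan import *
o=status.get_obs();cur=o["eef_pos"];print(cur,o["tool_rot"],o["ft_force"])
for g,ex in((.81,12),(.81,0),(.6,0),(.4,0),(.25,0),(.12,0),(.05,0),(0,0),(-.03,0)):
    k=6+11*abs(np.cos(g))*.9+14.5*np.sin(abs(g))+ex
    t=tcp((.15*np.sin(g)+k/1e3*np.cos(g)),-.15*np.cos(g)+k/1e3*np.sin(g),.011)
    d=(t-cur)*1e3;print(g,np.round(t,4),"tool d",np.round([-d[0],d[1],-d[2]],1));cur=t
im,_=viewer.camera("scene");cv2.imwrite("pics/s1.png",cv2.resize(im[130:330,190:430,::-1],(720,600)))
E
python3 gate.py
```

```text
[ 0.64722774 -0.02413086  0.24827297] [ 3.20662775e-03  9.99993876e-01 -2.32676388e-04 -1.38282814e-03] [-0.41894204  0.4033302   0.51575569]
0.81 [ 0.6483 -0.0191  0.1592] tool d [-1.1  5.  89.1]
0.81 [ 0.6406 -0.0277  0.1557] tool d [ 7.7 -8.5  3.5]
0.6 [ 0.6206 -0.0519  0.1466] tool d [ 20.  -24.3   9.1]
0.4 [ 0.597  -0.0704  0.1357] tool d [ 23.6 -18.4  10.8]
0.25 [ 0.577  -0.0805  0.1265] tool d [ 20.  -10.1   9.2]
0.12 [ 0.5585 -0.0863  0.1179] tool d [18.5 -5.9  8.6]
0.05 [ 0.5482 -0.0883  0.1131] tool d [10.3 -2.   4.8]
0 [ 0.5408 -0.0892  0.1097] tool d [ 7.4 -0.9  3.5]
-0.03 [ 0.5371 -0.0895  0.108 ] tool d [ 3.7 -0.3  1.7]
```

View pics/s1.png

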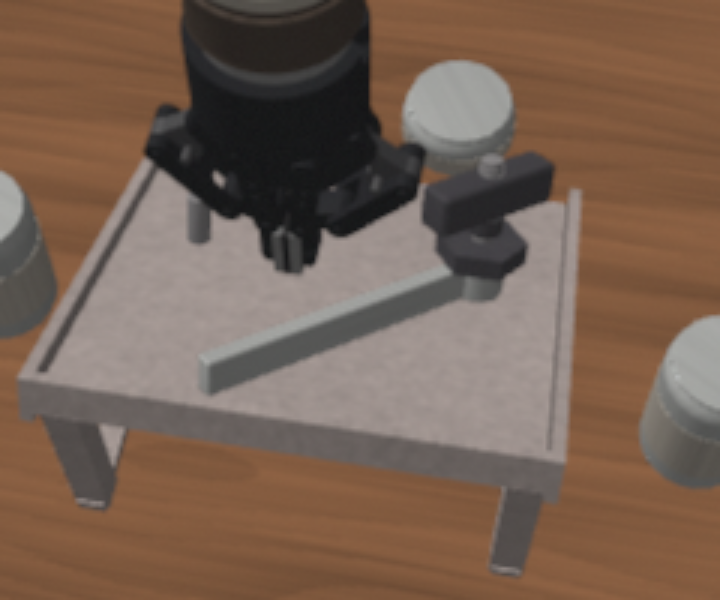

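The picture shows the closed fingers above the ramp with the tip at crop (290,265). The gate runs from (207,372) to (465,285), and the nut and stud are clear of the tool. I'll go down on the gate's uphill side.

Call:
servo_tool --pt "0 -3 7 30 0" --pt "0 0 0 30 0" --pt "0 0 0 25 0" --pt "0 0 0 0 0"

```text
clock: 4.95
eef_pos: [0.6462, -0.0125, 0.1645]
tool_rot: [0.0, 1.0, 0.0, -0.002]
ft_force: [-0.2, 0.7, 0.2]
grip_width: -0.0001
grasp_force: 0.0
```

```bash
sed -i 's#pics/s1#pics/s2#' gate.py; python3 gate.py
```

```text
[ 0.64621734 -0.01250514  0.16453455] [ 6.46179643e-05  9.99996952e-01  1.74489495e-04 -2.46186965e-03] [-0.15409651  0.74001159  0.19798848]
0.81 [ 0.6483 -0.0191  0.1592] tool d [-2.1 -6.6  5.4]
0.81 [ 0.6406 -0.0277  0.1557] tool d [ 7.7 -8.5  3.5]
0.6 [ 0.6206 -0.0519  0.1466] tool d [ 20.  -24.3   9.1]
0.4 [ 0.597  -0.0704  0.1357] tool d [ 23.6 -18.4  10.8]
0.25 [ 0.577  -0.0805  0.1265] tool d [ 20.  -10.1   9.2]
0.12 [ 0.5585 -0.0863  0.1179] tool d [18.5 -5.9  8.6]
0.05 [ 0.5482 -0.0883  0.1131] tool d [10.3 -2.   4.8]
0 [ 0.5408 -0.0892  0.1097] tool d [ 7.4 -0.9  3.5]
-0.03 [ 0.5371 -0.0895  0.108 ] tool d [ 3.7 -0.3  1.7]
```

View pics/s2.png

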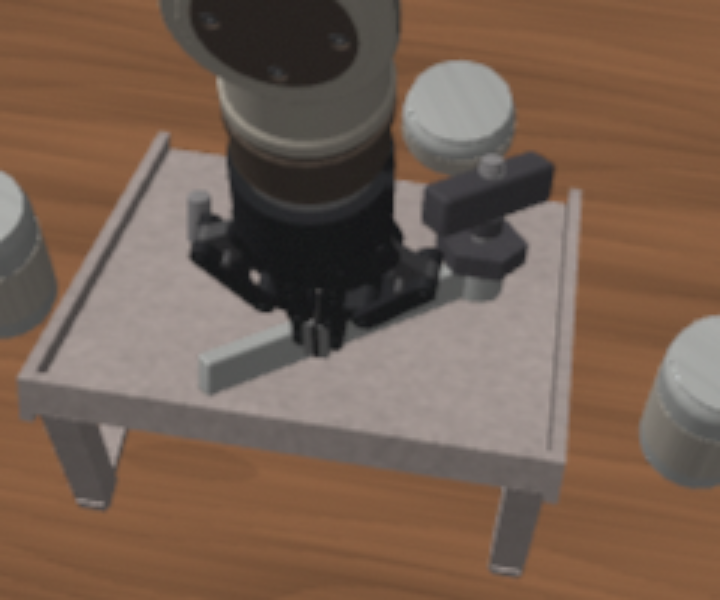

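The tip is at crop (318,350), just on the gate's uphill side and touching nothing. Now I'll push it.

Call:
servo_tool --pt "0 0 -7 5 0" --pt "0 6 -8 4 0" --pt "0 10 -12 4.5 0" --pt "0 10 -12 4.5 0" --pt "0 12 -9 5.5 0" --pt "0 12 -9 5.5 0" --pt "0 10 -5 4.5 0" --pt "0 10 -5 4.5 0" --pt "0 9 -3 4.3 0" --pt "0 9 -3 4.3 0" --pt "0 0 0 0 0"

```text
clock: 6.38
eef_pos: [0.5596, -0.0867, 0.1192]
tool_rot: [0.001, 1.0, 0.0, -0.001]
ft_force: [0.3, -1.0, 0.1]
grip_width: -0.0
grasp_force: 0.0
```

```bash
sed -i 's#pics/s2#pics/s3#' gate.py; python3 gate.py
```

```text
[ 0.55964167 -0.08670996  0.11923744] [ 9.96876551e-04  9.99999352e-01  9.33788063e-05 -5.42426329e-04] [ 0.28423116 -0.97813034  0.12120369]
0.81 [ 0.6483 -0.0191  0.1592] tool d [-88.7  67.6 -39.9]
0.81 [ 0.6406 -0.0277  0.1557] tool d [ 7.7 -8.5  3.5]
0.6 [ 0.6206 -0.0519  0.1466] tool d [ 20.  -24.3   9.1]
0.4 [ 0.597  -0.0704  0.1357] tool d [ 23.6 -18.4  10.8]
0.25 [ 0.577  -0.0805  0.1265] tool d [ 20.  -10.1   9.2]
0.12 [ 0.5585 -0.0863  0.1179] tool d [18.5 -5.9  8.6]
0.05 [ 0.5482 -0.0883  0.1131] tool d [10.3 -2.   4.8]
0 [ 0.5408 -0.0892  0.1097] tool d [ 7.4 -0.9  3.5]
-0.03 [ 0.5371 -0.0895  0.108 ] tool d [ 3.7 -0.3  1.7]
```

View pics/s3.png

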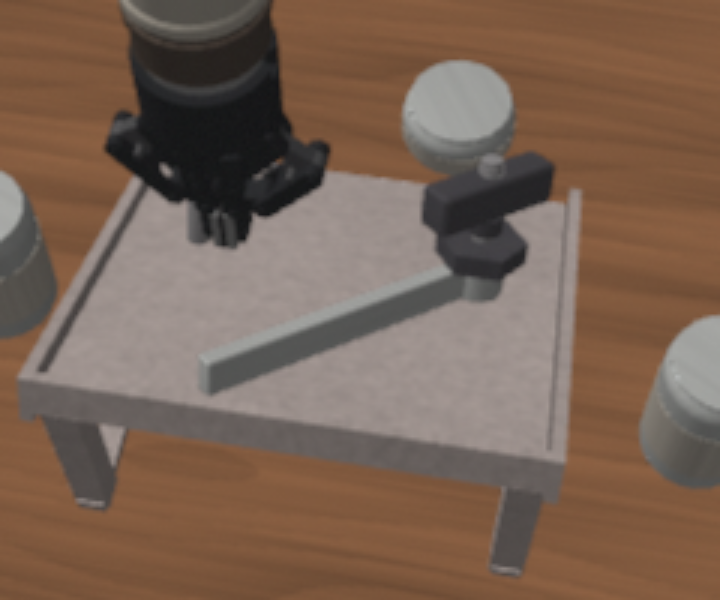

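The gate hasn't moved, so the tip must have passed over it or missed it. I'll check the geometry by projection.

Run:
```python
from plan import *
crop=lambda X:np.round((proj("scene",X)-[190,130])*3)
for g in(.81,.7,.6):
    print(g,[crop(W(p,F+n*N+r*(-np.cos(g)*Y+np.sin(g)*U))) for r,n in((.205,.003),(.205,.027),(.15,.027),(.05,.027))])
print("pin top",crop(W(p,F-.185*Y+.034*N)),"foot",crop(W(p,F-.185*Y)),"studtip",crop(W(p,F+.098*N)))
c=lambda u,y:crop(W(p,F+u*U+y*Y));print("corners",c(.17,.055),c(.17,-.235),c(-.13,.055),c(-.13,-.235))
print("tip then",crop([.6462,-.0125,.1565]),"tip now",crop([.5596,-.0867,.111]))
import fit
im,d=viewer.camera("scene")
for r,cc in((239,225),(228,205),(150+130,400)):pass
for px in ((352,207),(310,390),(330,300),(300,420),(400,300),(235,225),(420,555)):
    v=(int(px[0]/3+130),int(px[1]/3+190));X=pt("scene",v,d[v]);print(px,np.round(X,3),np.round(polar(inv(p,X[None]))[0],3))
```

```text
0.81 [array([193., 385.]), array([194., 351.]), array([277., 323.]), array([413., 277.])]
0.7 [array([175., 363.]), array([176., 330.]), array([263., 308.]), array([408., 272.])]
0.6 [array([163., 343.]), array([163., 310.]), array([252., 294.]), array([405., 268.])]
pin top [192. 197.] foot [191. 241.] studtip [491. 157.]
corners [533. 478.] [ 21. 382.] [569. 205.] [174. 138.]
tip then [321. 372.] tip now [234. 267.]
(352, 207) [ 0.65  -0.077  0.167] [ 0.142 -0.136  0.024]
(310, 390) [0.578 0.016 0.121] [ 0.055 -0.045  0.013]
(330, 300) [ 0.618 -0.031  0.15 ] [ 0.105 -0.09   0.023]
(300, 420) [0.562 0.032 0.111] [ 0.037 -0.028  0.011]
(400, 300) [ 0.659 -0.023  0.144] [ 0.139 -0.081 -0.   ]
(235, 225) [ 0.572 -0.085  0.167] [ 0.071 -0.145  0.057]
(420, 555) [0.651 0.121 0.155] [0.134 0.062 0.014]
```

Run:
```python
from plan import *
print(status.get_obs()["eef_pos"],status.get_obs()["grip_width"])
for c in("scene","top"):
    im,d=viewer.camera(c)
    cx,cy=proj(c,[.5596,-.0867,.14]).astype(int)
    v=np.argwhere(d>0);v=v[(abs(v[:,0]-cy)<25)&(abs(v[:,1]-cx)<25)]
    X=np.array([pt(c,w,d[tuple(w)]) for w in v]);q=polar(inv(p,X))
    k=(q[:,2]>.012)&(abs(X[:,1]+.087)<.02)&(X[:,0]>.52);Z=X[k];o=np.argsort(Z[:,2])
    print(c,len(Z));print(np.round(Z[o[:8]],3),np.round(q[k][o[:8]],3))
```

```text
[ 0.56084855 -0.08662513  0.11978064] -0.00013748008906264552
scene 505
[[ 0.569 -0.081  0.151]
 [ 0.571 -0.09   0.152]
 [ 0.571 -0.088  0.152]
 [ 0.568 -0.081  0.153]
 [ 0.571 -0.086  0.153]
 [ 0.572 -0.084  0.155]
 [ 0.572 -0.082  0.155]
 [ 0.572 -0.093  0.155]] [[ 0.062 -0.142  0.043]
 [ 0.065 -0.15   0.044]
 [ 0.065 -0.148  0.044]
 [ 0.062 -0.142  0.046]
 [ 0.065 -0.146  0.044]
 [ 0.067 -0.144  0.046]
 [ 0.067 -0.142  0.046]
 [ 0.067 -0.153  0.046]]
top 0
[] []
```

Run:
```python
from plan import *
for cp,t in (((270,290),(.6472,-.0241,.2483)),((354,318),(.6462,-.0125,.1645)),((245,228),(.5596,-.0867,.1192))):
    o,d=ray("scene",(cp[0]/3+130,cp[1]/3+190));X=o+d*(t[0]+.011-o[0])/d[0];print(np.round(X,3),"z-tcp",X[2]-t[2],"y",X[1]-t[1])
im,d=viewer.camera("scene")
a=d[195:230,255:285]
X=np.array([[pt("scene",(r,c),d[r,c]) for c in (262,265,268)] for r in range(196,226,2)]);print(np.round(X[:,1],3))
im,_=viewer.camera("top");x,y=proj("top",[.56,-.087,.13]).astype(int);print(x,y)
big=cv2.imread("pics/s3.png")[:,:]
cv2.imwrite("pics/t1.png",np.hstack([cv2.resize(im[y-50:y+50,x-70:x+30,::-1],(400,400),interpolation=2),cv2.resize(viewer.camera("scene")[0][180:230,240:290,::-1],(400,400),interpolation=2)]))
```

```text
[ 0.658 -0.023  0.282] z-tcp 0.033625938046572296 y 0.0012830545674784623
[ 0.657 -0.011  0.198] z-tcp 0.03382276894220501 y 0.0013618212149300486
[ 0.571 -0.084  0.153] z-tcp 0.03421732459103763 y 0.0022856444105744805
[[ 0.573 -0.081  0.207]
 [ 0.573 -0.082  0.201]
 [ 0.574 -0.082  0.196]
 [ 0.572 -0.083  0.186]
 [ 0.572 -0.084  0.18 ]
 [ 0.571 -0.085  0.172]
 [ 0.572 -0.085  0.168]
 [ 0.572 -0.085  0.16 ]
 [ 0.573 -0.085  0.156]
 [ 0.532 -0.101  0.082]
 [ 0.539 -0.099  0.085]
 [ 0.546 -0.097  0.091]
 [ 0.551 -0.096  0.091]
 [ 0.558 -0.094  0.096]
 [ 0.564 -0.092  0.098]]
357 245
```

View pics/t1.png

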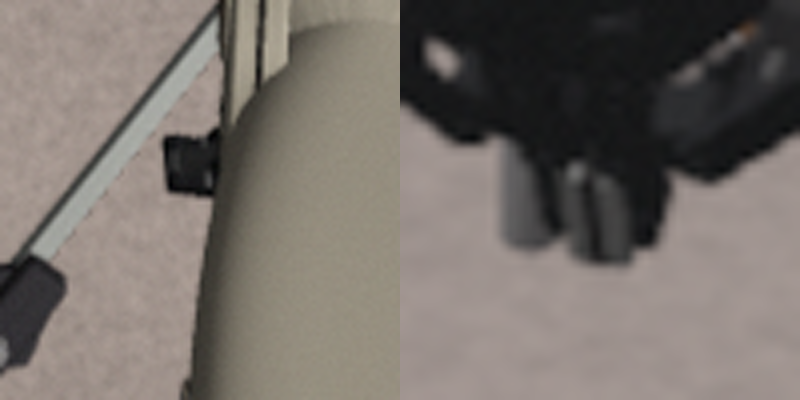

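The projections agree: the real fingertips are about 34 mm above the reported TCP (−z), not 8 mm below it, so the tool passed over the gate. I'll go back and then descend in guarded steps.

Call:
servo_tool --pt "0 -30 23 -14 0" --pt "0 -30 23 -14 0" --pt "0 -28 22 -12 0" --pt "0 0 0 15 0" --pt "0 0 0 10 0" --pt "0 0 0 5 0" --pt "0 0 0 0 0"

```text
clock: 7.6
eef_pos: [0.6475, -0.0196, 0.1287]
tool_rot: [0.001, 1.0, 0.0, -0.001]
ft_force: [-0.2, -0.1, -0.3]
grip_width: 0.0002
grasp_force: 0.0
```

Call:
servo_tool --pt "0 0 0 5 0" --pt "0 0 0 5 0" --pt "0 0 0 0 0"

```text
clock: 7.98
eef_pos: [0.6483, -0.0189, 0.1191]
tool_rot: [0.001, 1.0, 0.0, -0.0]
ft_force: [-0.7, -0.0, 0.3]
grip_width: -0.0001
grasp_force: 0.0
```

```bash
sed -i 's#pics/s3#pics/s4#; s#pt, *.011)#&#' gate.py; sed -i 's/\[0,0,.008\]/[0,0,-.034]/' plan.py; python3 gate.py
```

```text
[ 0.64828689 -0.01892535  0.11909567] [ 9.57788970e-04  9.99999430e-01  1.29689606e-05 -4.71157538e-04] [-0.69859805 -0.01761436  0.34511349]
0.81 [ 0.6483 -0.0191  0.1172] tool d [-0.  -0.2  1.9]
0.81 [ 0.6406 -0.0277  0.1137] tool d [ 7.7 -8.5  3.5]
0.6 [ 0.6206 -0.0519  0.1046] tool d [ 20.  -24.3   9.1]
0.4 [ 0.597  -0.0704  0.0937] tool d [ 23.6 -18.4  10.8]
0.25 [ 0.577  -0.0805  0.0845] tool d [ 20.  -10.1   9.2]
0.12 [ 0.5585 -0.0863  0.0759] tool d [18.5 -5.9  8.6]
0.05 [ 0.5482 -0.0883  0.0711] tool d [10.3 -2.   4.8]
0 [ 0.5408 -0.0892  0.0677] tool d [ 7.4 -0.9  3.5]
-0.03 [ 0.5371 -0.0895  0.066 ] tool d [ 3.7 -0.3  1.7]
```

View pics/s4.png

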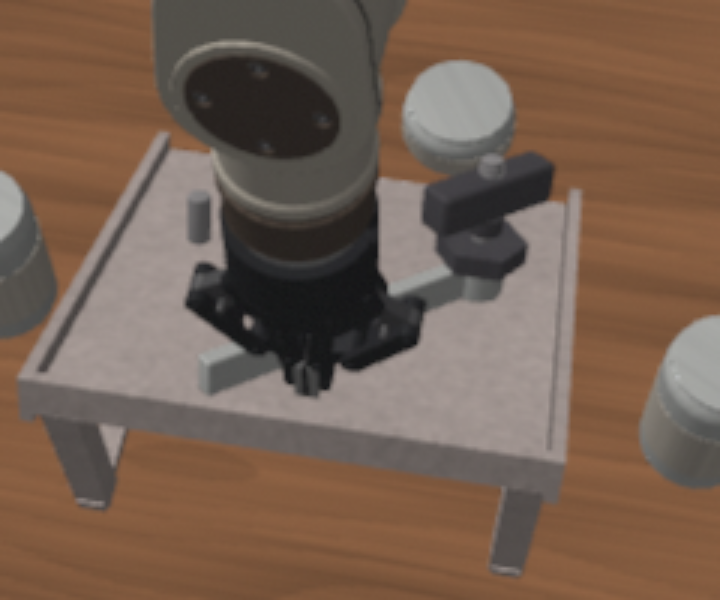

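The tip is now at crop (307,393), down on the gate's uphill side. Next is the push.

Call:
servo_tool --pt "0 8 -8.5 5 0" --pt "0 10 -12 4.5 0" --pt "0 10 -12 4.5 0" --pt "0 12 -9 5.5 0" --pt "0 12 -9 5.5 0" --pt "0 10 -5 4.5 0" --pt "0 10 -5 4.5 0" --pt "0 9 -3 4.3 0" --pt "0 9 -3 4.3 0" --pt "0 0 0 0 0"

```text
clock: 9.28
eef_pos: [0.5573, -0.0856, 0.0765]
tool_rot: [0.001, 1.0, -0.0, -0.001]
ft_force: [0.2, 0.4, -0.3]
grip_width: 0.0002
grasp_force: 0.0
```

Call:
servo_tool --pt "0 5 -1 2.4 0" --pt "0 5 -1 2.4 0" --pt "0 4 -1 2 0" --pt "0 0 0 0 0"

```text
clock: 9.78
eef_pos: [0.5439, -0.0883, 0.0699]
tool_rot: [0.001, 1.0, -0.0, -0.001]
ft_force: [-0.1, 0.1, -0.1]
grip_width: -0.0003
grasp_force: 0.0
```

```bash
sed -i 's#pics/s4#pics/s5#' gate.py; python3 gate.py; python3 m.py
```

```text
[ 0.5438618  -0.08831441  0.06988929] [ 9.62784512e-04  9.99999373e-01 -1.31538428e-04 -5.56315836e-04] [-0.07427274  0.10582133 -0.11031691]
0.81 [ 0.6483 -0.0191  0.1172] tool d [-104.5   69.2  -47.3]
0.81 [ 0.6406 -0.0277  0.1137] tool d [ 7.7 -8.5  3.5]
0.6 [ 0.6206 -0.0519  0.1046] tool d [ 20.  -24.3   9.1]
0.4 [ 0.597  -0.0704  0.0937] tool d [ 23.6 -18.4  10.8]
0.25 [ 0.577  -0.0805  0.0845] tool d [ 20.  -10.1   9.2]
0.12 [ 0.5585 -0.0863  0.0759] tool d [18.5 -5.9  8.6]
0.05 [ 0.5482 -0.0883  0.0711] tool d [10.3 -2.   4.8]
0 [ 0.5408 -0.0892  0.0677] tool d [ 7.4 -0.9  3.5]
-0.03 [ 0.5371 -0.0895  0.066 ] tool d [ 3.7 -0.3  1.7]
pose [ 5.34643080e-01  6.44201670e-02 -4.30563051e-02  3.69624115e-02
  5.84428365e-17] res [ 4.4 -1.3  0.5  0.3 -1.9 -0.2  4.   0.1  1.5  3.   1.5 -2.8 -0.1 -0.5
  1.   1.2]
scene gate mean u,y,n [ 0.00635596 -0.07403613  0.02295356] dir [ 0.05497742 -0.9984876 ] u-y angle cw from u 1.5157912 line off -0.0025051816 n90 0.026857082142715608
scene nut_bar mean u,y,n [ 0.00962041 -0.00356778  0.08135898] dir [ 0.7374231 -0.6754311] u-y angle cw from u 0.74154913 line off -0.0054709604 n90 0.08834716455049087
scene face n -0.0015757100799761664
 y ext [-0.23802912  0.06488618]  u ext [-0.11593253  0.17997663]
top gate mean u,y,n [ 0.00355442 -0.0743725   0.0249519 ] dir [ 0.06330303 -0.99799436] u-y angle cw from u 1.5074509 line off 0.0008231974 n90 0.029528373281086852
top nut_bar mean u,y,n [ 0.0035864  -0.00618746  0.0870803 ] dir [ 0.76728314 -0.6413085 ] u-y angle cw from u 0.6962024 line off 0.0021575026 n90 0.09171814013907453
top face n -0.00042419250950604493
 y ext [-0.12440818  0.0627012 ]  u ext [-0.12852714  0.17185029]
tin 0.67 [ 0.54297718 -0.26143763  0.10888485]
tin 0.56 [0.56795679 0.21957009 0.10865677]
```

View pics/s5.png

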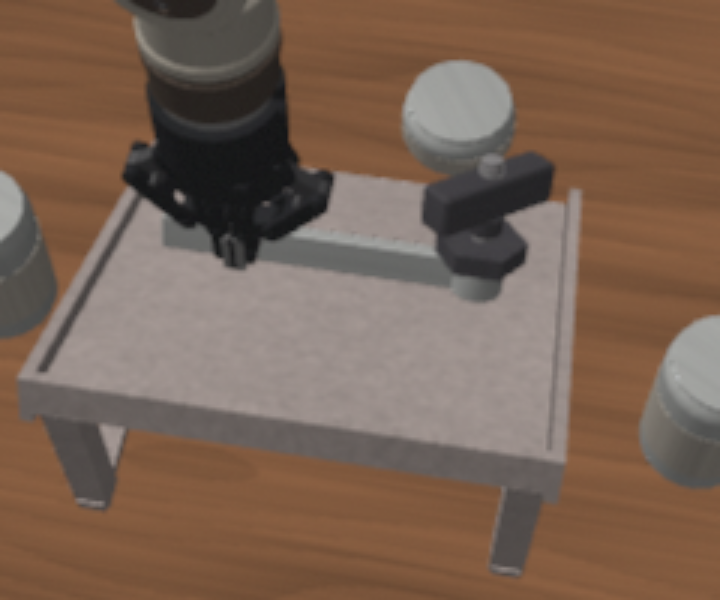

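The gate is almost closed, at about 0.06 rad, and the tip at crop (233,262) is pushing on it. I'll press on until the pin pushes back.

Call:
servo_tool --pt "0 4 0 2 0" --pt "0 3 0 1.4 0" --pt "0 0 0 0 0"

```text
clock: 11.15
eef_pos: [0.5438, -0.0883, 0.0697]
tool_rot: [0.001, 1.0, -0.0, 0.007]
ft_force: [9.1, 1.0, 3.6]
grip_width: -0.0001
grasp_force: 4.8
```

Call:
servo_tool --pt "0 2 0 0.9 0" --pt "0 2 0 0.9 0" --pt "0 0 0 0 0"

```text
clock: 11.52
eef_pos: [0.5439, -0.0883, 0.0698]
tool_rot: [0.0, 1.0, -0.0, 0.011]
ft_force: [14.3, 2.8, 5.7]
grip_width: -0.0003
grasp_force: 7.6
```

The force has risen and the tool has stopped moving, so the gate is against its pin. I'll back off, lift clear, and plan the nut path. It starts at the nut's downhill end, which keeps the tool clear of the leaning stud, and the tool turns with the bar.

Call:
servo_tool --pt "0 -10 0 -5 0" --pt "0 -10 0 -20 0" --pt "0 0 0 -50 0" --pt "0 0 0 -50 0" --pt "0 0 0 0 0"

```text
clock: 12.15
eef_pos: [0.5558, -0.0887, 0.1944]
tool_rot: [0.001, 1.0, -0.001, 0.004]
ft_force: [0.4, -0.2, -0.5]
grip_width: -0.0001
grasp_force: 0.0
```

```bash
sed -i 's/p=\[.*/p=[.534,.062,.01]/' plan.py
cat > nut.py <<'E'
from plan import *
import sys
o=status.get_obs();cur=o["eef_pos"];R=Rn.from_quat(o["tool_rot"]).as_matrix();az=np.arctan2(R[1,0],R[0,0])
print(cur,"x az",az,"j",np.round(o["joint_pos"],2),o["clock"])
def pose(q,Rr,k,dn=0):
    d=-np.array([np.cos(q),-np.sin(q)]);t=-np.array([np.sin(q),np.cos(q)])
    v=Rr*d+k*t;n=.075-.012*min(q,4.2)/2/np.pi-.008+dn
    return tcp(v[0],v[1],n),p[2]+np.pi-q   # tcp, azimuth of the bar end
if __name__=="__main__":
    t0,a0=pose(.77,.036,.042);print("start",t0,"az",a0,"turn",az-a0,"hover d world",(t0-cur)*1e3)
    prev,a=t0,a0
    for i,q in enumerate(np.arange(.77,4.75,.175)):
        t,b=pose(q,.036,.026);w=a;d=(t-prev)*1e3   # tool x az w, tool y az w-90deg
        ex=np.array([np.cos(w),np.sin(w)]);ey=np.array([ex[1],-ex[0]])
        print(i,round(q,2),np.round([d[:2]@ex,d[:2]@ey,-d[2],a-b],2),np.round(t,3));prev,a=t,b
E
python3 nut.py
python3 - <<'E'
from h import *
im,d=viewer.camera("top");print("3rd tin",[pt("top",(362,c),d[362,c]) for c in(305,312,318)])
E
```

```text
[ 0.55575975 -0.08868     0.1943897 ] x az 3.1397173070675772 j [-0.16  0.36  0.16  1.36 -0.   -0.16] 12.15
start [0.4564392  0.05613273 0.08711096] az 2.381592653589793 turn 0.7581246534777843 hover d world [ -99.32055158  144.81273502 -107.27874009]
0 0.77 [ 0.75 15.27 -4.71  0.  ] [0.466 0.068 0.092]
1 0.94 [ 4.    6.65 -0.45  0.18] [0.468 0.075 0.092]
2 1.12 [ 4.06  6.55 -1.    0.17] [0.471 0.082 0.093]
3 1.3 [ 4.09  6.43 -1.5   0.18] [0.475 0.089 0.095]
4 1.47 [ 4.07  6.32 -1.95  0.18] [0.48  0.095 0.097]
5 1.65 [ 4.02  6.22 -2.33  0.18] [0.486 0.099 0.099]
6 1.82 [ 3.94  6.16 -2.63  0.18] [0.492 0.103 0.102]
7 2.0 [ 3.84  6.13 -2.84  0.18] [0.499 0.105 0.105]
8 2.17 [ 3.74  6.14 -2.96  0.18] [0.506 0.106 0.107]
9 2.35 [ 3.65  6.18 -2.97  0.18] [0.513 0.106 0.11 ]
10 2.52 [ 3.58  6.26 -2.89  0.17] [0.52  0.104 0.113]
11 2.7 [ 3.55  6.36 -2.7   0.17] [0.527 0.101 0.116]
12 2.87 [ 3.56  6.46 -2.43  0.18] [0.533 0.097 0.118]
13 3.05 [ 3.61  6.56 -2.07  0.17] [0.538 0.091 0.121]
14 3.22 [ 3.69  6.64 -1.64  0.18] [0.542 0.085 0.122]
15 3.4 [ 3.8   6.68 -1.15  0.18] [0.546 0.078 0.123]
16 3.57 [ 3.92  6.68 -0.62  0.17] [0.548 0.071 0.124]
17 3.75 [ 4.03  6.64 -0.06  0.17] [0.549 0.063 0.124]
18 3.92 [4.13 6.56 0.52 0.18] [0.549 0.055 0.123]
19 4.1 [4.2  6.44 1.08 0.17] [0.547 0.048 0.122]
20 4.27 [4.2  6.36 1.51 0.18] [0.545 0.041 0.121]
21 4.44 [4.15 6.3  1.83 0.17] [0.541 0.034 0.119]
22 4.62 [4.11 6.18 2.27 0.18] [0.536 0.029 0.117]
3rd tin [array([0.34575389, 0.04072723, 0.04305162]), array([0.34433503, 0.02655903, 0.04046014]), array([0.34310357, 0.01436805, 0.04236614])]
```

Call:
servo_tool --pt "0 25 36 0 0" --pt "0 25 36 0 0" --pt "0 25 36 0 0" --pt "0 25 36 0 0" --pt "0 0 0 0 -0.17" --pt "0 0 0 0 -0.17" --pt "0 0 0 0 -0.17" --pt "0 0 0 0 -0.17" --pt "0 0 0 0 -0.17" --pt "0 0 0 0 -0.17" --pt "0 0 0 0 -0.17" --pt "0 0 0 0 -0.17" --pt "0 0 0 0 -0.17" --pt "0 0 0 0 -0.17" --pt "0 0 0 0 -0.17" --pt "0 0 0 0 -0.17" --pt "0 0 0 0 -0.17" --pt "0 0 0 0 -0.17"

```text
clock: 14.45
eef_pos: [0.4519, 0.0557, 0.1878]
tool_rot: [0.929, -0.37, -0.002, 0.001]
ft_force: [0.4, 0.0, -0.1]
grip_width: 0.0001
grasp_force: 0.0
```

Call:
servo_tool --pt "0 0 0 35 0" --pt "0 0 0 35 0" --pt "0 0 0 20 0" --pt "0 0 0 0 0"

```text
clock: 14.95
eef_pos: [0.4502, 0.0555, 0.0969]
tool_rot: [0.928, -0.373, -0.004, 0.002]
ft_force: [0.6, -0.0, 0.5]
grip_width: 0.0002
grasp_force: 0.0
```

```bash
python3 nut.py|head -2
python3 - <<'E'
from h import *
im,_=viewer.camera("scene");a=cv2.resize(im[150:250,290:410,::-1],(720,600));cv2.imwrite("pics/n1.png",a)
E
```

```text
[0.45023057 0.05545184 0.09687103] x az -0.763505228408702 j [ 0.12  0.23 -0.29  1.06 -0.   -2.26] 14.95
start [0.4564392  0.05613273 0.08711096] az 2.381592653589793 turn -3.145097881998495 hover d world [ 6.2086326   0.68088953 -9.76007263]
```

View pics/n1.png

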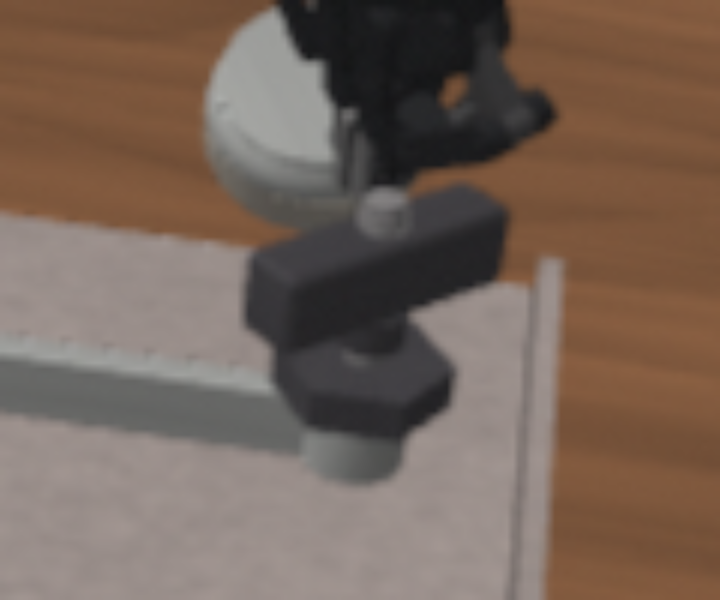

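The tip is at crop (355,185), behind the bar on the trailing side of its downhill (+y) end. That's the right place to start the push.

Call:
servo_tool --pt "0 4 -5 9 0" --pt "0 -0.8 -8 -2.5 0" --pt "0 0 -7.3 -2.2 0" --pt "0 -4 -6.6 -0.5 0.175" --pt "0 -4 -6.6 -1 0.175" --pt "0 -4.1 -6.4 -1.5 0.175" --pt "0 -4.1 -6.3 -2 0.175" --pt "0 0 0 0 0"

```text
clock: 16.0
eef_pos: [0.4821, 0.0954, 0.1002]
tool_rot: [0.745, -0.667, -0.001, 0.001]
ft_force: [-3.6, -1.0, -0.4]
grip_width: 0.0001
grasp_force: 2.3
```

```bash
cat > st.py <<'E'
from plan import *
import fit,sys,nut
o=status.get_obs();q=float(sys.argv[1]);t,b=nut.pose(q,.036,.026);R=Rn.from_quat(o["tool_rot"]).as_matrix()
e=(t-o["eef_pos"])*1e3;print("err in tool axes",np.round(R.T@e,1),"F",np.round(o["ft_force"],1),"clock",o["clock"])
az=np.arctan2(R[1,0],R[0,0]);print("turn err",(az-b)%np.pi)
fit.D={}
for c in("scene","top"):
    fit.D[c]=viewer.camera(c)[1]
    X=pts(c,"nut_bar")
    if X is None: continue
    z=polar(inv(p,X));z=z[(z[:,2]>.06)&(z[:,2]<.1)&(np.hypot(z[:,0],z[:,1])<.05)]
    if len(z)<10: continue
    l=cv2.fitLine(z[:,:2].astype(np.float32),cv2.DIST_HUBER,0,.01,.01).ravel()
    print(c,len(z),"bar angle mod pi",np.arctan2(-l[1],l[0])%np.pi,"n95",np.percentile(z[:,2],95))
E
python3 st.py 1.47
```

```text
[0.48211229 0.0953837  0.10022578] x az -1.4616787039157675 j [ 0.2   0.3  -0.19  1.08  0.   -1.48] 16.0
err in tool axes [0.5 2.4 3.5] F [-3.6 -1.  -0.4] clock 16.0
turn err 3.1399139496740256
scene 733 bar angle mod pi 1.9771806 n95 0.08552511894619487
top 232 bar angle mod pi 2.220442 n95 0.08855787141206707
```

The force matches running the nut down (about 3.7 N), and the bar is turning. I'll continue.

Call:
servo_tool --pt "0 -4 -6.2 0.5 0.175" --pt "0 -3.9 -6.2 -1.6 0.175" --pt "0 -3.8 -6.1 -2.8 0.175" --pt "0 -3.7 -6.1 -3 0.175" --pt "0 -3.7 -6.2 -3 0.175" --pt "0 -3.6 -6.3 -2.9 0.175" --pt "0 0 0 0 0"

```text
clock: 17.08
eef_pos: [0.5245, 0.1051, 0.1138]
tool_rot: [-0.311, 0.95, 0.001, 0.0]
ft_force: [-2.3, 1.6, 0.7]
grip_width: -0.0003
grasp_force: 1.3
```

```bash
python3 st.py 2.52
```

```text
[0.52453109 0.10510603 0.11376942] x az -2.509365327990079 j [ 0.2   0.36 -0.06  1.15  0.   -0.44] 17.075
err in tool axes [4.2 1.7 0.4] F [-2.3  1.6  0.7] clock 17.075
turn err 0.0006346720099212888
scene 190 bar angle mod pi 2.6747582 n95 0.08433741484831359
top 37 bar angle mod pi 2.8195727 n95 0.08613242326621029
```

Call:
servo_tool --pt "0 -1.5 -6.4 -2.7 0.175" --pt "0 -1.5 -6.5 -2.4 0.175" --pt "0 -3.6 -6.6 -2.1 0.175" --pt "0 -3.7 -6.6 -1.6 0.175" --pt "0 -3.8 -6.7 -1.2 0.175" --pt "0 -3.9 -6.7 -0.6 0.175" --pt "0 0 0 0 0"

```text
clock: 18.15
eef_pos: [0.5492, 0.0689, 0.1244]
tool_rot: [0.208, 0.978, 0.0, 0.001]
ft_force: [1.6, 2.4, -1.0]
grip_width: 0.0001
grasp_force: 1.1
```

```bash
python3 st.py 3.57
```

```text
[0.54919135 0.06893449 0.12441285] x az 2.7225760365979865 j [0.12 0.39 0.01 1.19 0.   0.54] 18.15
err in tool axes [1.9 1.2 0.5] F [ 1.6  2.4 -1. ] clock 18.15
turn err 3.1409833830081935
scene 70 bar angle mod pi 2.041109 n95 0.07818342568547834
```

Call:
servo_tool --pt "0 -3 -6.6 0 0.175" --pt "0 -3.6 -6.6 0.5 0.175" --pt "0 -4.2 -6.4 1 0.175" --pt "0 0 0 0 0"

```text
clock: 18.85
eef_pos: [0.5471, 0.0464, 0.123]
tool_rot: [0.455, 0.891, 0.0, 0.001]
ft_force: [3.7, 1.3, -1.1]
grip_width: 0.0001
grasp_force: 1.4
```

Call:
servo_tool --pt "0 -2.1 -3.2 0.7 0.088" --pt "0 -2.1 -3.2 0.8 0.088" --pt "0 0 0 0 0"

```text
clock: 19.23
eef_pos: [0.5442, 0.0396, 0.1216]
tool_rot: [0.531, 0.848, 0.0, 0.001]
ft_force: [3.9, 0.5, -0.9]
grip_width: 0.0001
grasp_force: 1.9
```

```bash
python3 st.py 4.27
```

```text
[0.54419129 0.0395591  0.12157788] x az 2.0226923410631428 j [ 0.07  0.37 -0.02  1.17 -0.    1.19] 19.225
err in tool axes [0.9 0.8 0.7] F [ 3.9  0.5 -0.9] clock 19.225
turn err 3.1410996874733494
scene 286 bar angle mod pi 0.94560814 n95 0.08139456448086516
```

Call:
servo_tool --pt "0 -2.1 -3.2 0.9 0.088" --pt "0 -2.1 -3.2 1 0.088" --pt "0 0 0 0 0"

```text
clock: 19.8
eef_pos: [0.542, 0.0345, 0.1205]
tool_rot: [0.604, 0.797, 0.003, 0.002]
ft_force: [10.0, 4.0, -0.6]
grip_width: 0.0002
grasp_force: 4.0
```

Call:
servo_tool --pt "0 -2 -3.2 1 0.088" --pt "0 -2 -3.2 1.1 0.088" --pt "0 0 0 0 0"

```text
clock: 20.18
eef_pos: [0.5376, 0.0285, 0.1186]
tool_rot: [0.672, 0.741, 0.003, 0.003]
ft_force: [10.1, 0.8, -0.6]
grip_width: -0.0002
grasp_force: 4.4
```

```bash
python3 st.py 4.62
```

```text
[0.5375982  0.02846031 0.11858491] x az 1.66909751927813 j [ 0.05  0.36 -0.05  1.15  0.    1.53] 20.175
err in tool axes [ 0.3 -1.7  1.8] F [10.1  0.8 -0.6] clock 20.175
turn err 3.1375048656883373
scene 451 bar angle mod pi 1.2444731 n95 0.0814525068816156
```

It's now tightening, with about 10 N on the tool. I'll go on to the hard stop.

Call:
servo_tool --pt "0 -2 -3.1 1.1 0.088" --pt "0 -2 -3.1 1.2 0.088" --pt "0 0 0 0 0"

```text
clock: 20.75
eef_pos: [0.5321, 0.0232, 0.1165]
tool_rot: [0.734, 0.679, 0.003, 0.004]
ft_force: [12.0, -1.0, -2.2]
grip_width: -0.0002
grasp_force: 4.7
```

Call:
servo_tool --pt "0 -1 -1.6 0.6 0.044" --pt "0 -1 -1.6 0.6 0.044" --pt "0 0 0 0 0"

```text
clock: 21.12
eef_pos: [0.5295, 0.021, 0.1155]
tool_rot: [0.763, 0.646, 0.003, 0.004]
ft_force: [12.3, -2.1, -1.4]
grip_width: -0.0
grasp_force: 5.3
```

```bash
python3 st.py 4.88
```

```text
[0.52947114 0.02101301 0.11549327] x az 1.4044377390847527 j [ 0.04  0.34 -0.08  1.13 -0.    1.78] 21.125
err in tool axes [ 0.7 -2.4  2.7] F [12.3 -2.1 -1.4] clock 21.125
turn err 3.1328450854949597
scene 558 bar angle mod pi 1.47214 n95 0.08151332453096213
top 37 bar angle mod pi 0.12080814 n95 0.08363216107129823
```

Call:
servo_tool --pt "0 -1 -1.6 0.7 0.044" --pt "0 -1 -1.6 0.7 0.044" --pt "0 0 0 0 0"

```text
clock: 21.7
eef_pos: [0.5286, 0.0198, 0.1154]
tool_rot: [0.791, 0.612, 0.006, 0.006]
ft_force: [16.3, -1.4, -1.3]
grip_width: -0.0002
grasp_force: 7.2
```

The tool has stopped moving and the force is rising, so the nut is at its hard stop. I'll back off, lift away, and check.

Call:
servo_tool --pt "0 0 8 0 0" --pt "0 0 12 -5 0" --pt "0 0 0 -40 0" --pt "0 0 0 -40 0" --pt "0 0 0 -40 0" --pt "0 -40 20 0 0" --pt "0 -40 20 0 0" --pt "0 0 0 0 0"

```text
clock: 22.7
eef_pos: [0.557, -0.0744, 0.2364]
tool_rot: [0.792, 0.61, -0.002, -0.001]
ft_force: [-0.0, 0.1, -0.1]
grip_width: 0.0
grasp_force: 0.0
```

```bash
python3 st.py 4.6; python3 m.py | grep -v tin
python3 - <<'E'
from h import *
im,_=viewer.camera("scene");im2,_=viewer.camera("top")
cv2.imwrite("pics/f.png",np.hstack([cv2.resize(im[150:300,210:410,::-1],(400,300)),cv2.resize(im2[170:340,220:450,::-1],(400,300))]))
E
```

```text
[ 0.55701733 -0.0744054   0.23638863] x az 1.3127356526499179 j [-0.13  0.36  0.26  1.47 -0.    1.7 ] 22.7
err in tool axes [ 95.1 -45.9 119.3] F [-0.   0.1 -0.1] clock 22.7
turn err 2.761142999060125
scene 612 bar angle mod pi 1.4633173 n95 0.08126221173138709
top 548 bar angle mod pi 1.4648395 n95 0.08447819393021198
pose [ 5.36903964e-01  6.17529939e-02 -3.97706998e-02  5.53847754e-01
  1.44800269e-14] res [-0.2 -1.6 -0.2  0.1 -0.1 23.3  1.6  0.5 -2.4  2.1 70.9  1.4 -1.   0.4
  0.4 -2.9]
scene gate mean u,y,n [ 0.00587871 -0.11037463  0.02324181] dir [ 0.04598564 -0.9989421 ] u-y angle cw from u 1.5247945 line off -0.0014929324 n90 0.02719953256004657
scene nut_bar mean u,y,n [ 0.00450611 -0.00014246  0.07815451] dir [ 0.15800308 -0.9874386 ] u-y angle cw from u 1.4121283 line off -0.006104352 n90 0.0831681709899834
scene face n -0.000856626345164492
 y ext [-0.24000569  0.06716824]  u ext [-0.12151079  0.17705754]
top gate mean u,y,n [ 0.00214216 -0.0625513   0.02530837] dir [ 0.00416404 -0.99999136] u-y angle cw from u 1.5666323 line off -0.0027734635 n90 0.030214879576309306
top nut_bar mean u,y,n [-0.00051179 -0.00170173  0.08098281] dir [ 0.14696597 -0.9891415 ] u-y angle cw from u 1.4232961 line off 0.00075632485 n90 0.08554058608966596
top face n 0.0008454674968501629
 y ext [-0.10204303  0.06443567]  u ext [-0.13095648  0.1686995 ]
```

View pics/f.png

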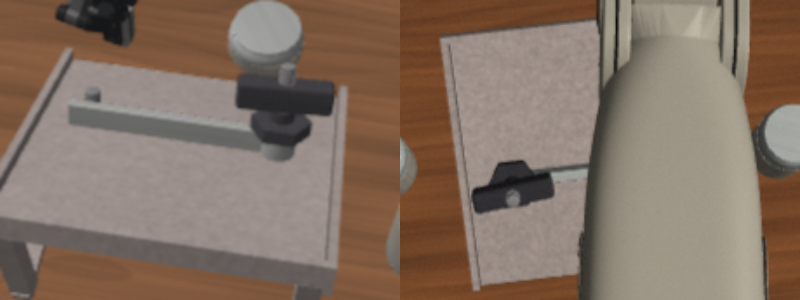

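The picture shows the gate on its pin at crop (93,97). The bar is nearly across the ramp at (285,93), and both cameras put it at 4.60 rad, which is fully tight. The robot is clear of everything, so I'll hand the job in.

```bash
python3 -c "
from workcell import bot
print(bot.job_done())"
```

```text
the job is handed in; nothing more can be done
None
```

The job is handed in, though no verdict came back: the gate is against its stop pin, the bar nut is tightened to its hard stop at about 4.60 rad, both tins were left untouched, and the robot is clear.

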